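# Push the tea tin into its sprung holder

## Task

Put the tea tin away in the blue holder on the worktop: push it along the worktop, without lifting or toppling it, in between the two orange-nosed spring jaws until it is fully home against the rubber pads at the back. Push gently so that the thin tin is not dented, leave it standing upright in the jaws, and do not disturb the mug or the spice jar.

Things in the scene. Friction and masses are not known exactly. Their poses are not given: they have to be found in the camera images.
- tea_tin: Upright cylindrical tea tin, gold and black with a black lid, 103 mm in diameter (radius 51.3 mm up to z = 133 mm, lid 52.3 mm) and 147 mm tall, about 0.3 to 0.6 kg; too wide to grasp. Origin: centre of its underside; z up.
- holder: Blue holder fixed to the worktop, 128 mm wide (its y), 71 mm high. Origin: the worktop point where the tin's underside is centred when fully home. Its level x axis is the way the tin is pushed in; the mouth looks to -x, roughly at the robot. No floor plate: the tin slides on the worktop. Housing: x +56 to +100 mm. Jaws turn on upright pins at x +72, y +-42 mm.
- pads (a point): Point midway between the holder's two rubber stop pads, at holder x +51.3 mm, height 42 mm. The pads lie 24 degrees either side of +x seen from the holder's origin, their faces 51.3 mm from it, heights 20 to 64 mm; the tin is home when it bears on both.
- nose_left (a point): Axis of the round orange nose (radius 9 mm, heights 34 to 58 mm like the whole jaw) of the left jaw, at height 46 mm; at rest at holder x -20, y +54 mm. A flared steel wing leads from it out to x -52, y +81 mm. The tin touches the noses when centred at about x -47 mm and is widest between them at -20 mm.
- nose_right (a point): The same on the right jaw, at rest at holder x -20, y -54 mm (90 mm clear between the noses). Pushing in takes 6 to 17 N, falls past the widest point and rises sharply at the pads; the noses rub and cannot be relied on to pull the tin home, so push until it bears on the pads. Pushed far above the noses' height it tips.
- mug: Orange mug, 81 mm in diameter, 101 mm tall, with a handle; stands to the right of the tin's way. Origin: centre of its underside. A bystander.
- spice_jar: Small spice jar with a red cap, 45 mm in diameter, 106 mm tall; stands to the left of the holder. Origin: centre of its underside. A bystander.
- jaw_left (a joint): Angle of the holder's left jaw (at its +y side), rad: 0 at rest, grows as it is pushed open; about 0.065 when the tin's widest part is between the noses, about 0.03 when the tin is home.
- jaw_right (a joint): The same for the right jaw (at its -y side).
There are look-alikes about, which are no part of the job. What is shaped like the tea_tin but purple is not meant.

How it is judged:
On the way:
1. the tin, pushed in between both jaws, has forced them open (value of joint each of jaw_left, jaw_right above 0.042 rad and x of tea_tin in the frame of holder below -0.012 m), for 0.05 s.
At the end, for the whole second after the job is handed in: The tin stands upright (within 3 degrees) and still on the worktop, its axis within 4 mm of the holder's home point, with both jaws closed in behind it (below 0.05 rad) (horizontal distance between tea_tin and holder below 0.004 m and height (world z) of tea_tin below 0.004 m and angle between tea_tin's own z axis and vertical below 0.05 rad and linear speed of tea_tin below 0.01 m/s and value of joint each of jaw_left, jaw_right below 0.05 rad); the robot touches nothing.
It fails at once if the tin is lifted off the worktop (its underside's centre more than 15 mm up) (height (world z) of tea_tin above 0.015 m).
It fails at once if the tin is tipped by more than 15 degrees (angle between tea_tin's own z axis and vertical above 0.26 rad).
It fails at once if the tin is pushed so hard that it dents (more than 50 N from the robot) (contact force between any of the arm, the fingers and tea_tin above 50 N).
It fails at once if the mug or the spice jar is moved by more than 20 mm (distance of any of mug, spice_jar from where it was at the start of the episode above 0.02 m).
It also fails if it takes over 66 s, if anything falls off the work surface, if the arm or the gripper's body presses on something with over 40 N, if the wrist force passes 120 N, or if a joint passes its speed limit or range.

## Robot

A 7-joint arm with a two-finger parallel gripper is mounted at the origin on a cart in front of the work surface, level with it; the furniture and walls round the work are solid. World frame = base frame: x ahead of the robot, y to its left, z up, the work surface at z = 0. Lengths are in m, angles in rad, forces in N, time in s.
With the tool pointing down it reaches from about 0.425 to 0.875 m from the base axis. Payload 4.7 kg.
Tool frame: the origin (TCP) lies where the fingers leave the gripper's body, on its centre line; the fingertips stand 70 mm ahead of it and the grasp point (between the pads) lies 51 mm ahead of it; z points along the fingers, y is the line along which they close (so a half turn about z gives the same grasp; the last joint's range is limited). The gripper opens to 87 mm and grips with 3 to 60 N. Pads are 19 mm wide; open, the fingers measure 117 mm over their backs; the gripper's body (75 mm by 190 mm) begins 51 mm behind the grasp point.
Start: joints at [1.355, 0.321, -0.07, 1.45, 0.023, 1.371, -0.057], TCP at [0.148, -0.633, 0.292] pointing down, gripper open.
Joint ranges: [-2.86, 2.86], [-0.3, 2.09], [-1.38, 1.24], [0.06, 2.45], [-1.56, 4.7], [0.09, 2.05], [-2.69, 2.69]. Speed limits (rad/s): [2.57, 2.57, 3.14, 3.14, 3.14, 3.14, 3.14].

## Interface

Orientations are given as a rotation vector (axis times angle).
In Python, from bench import ctrl gives the robot as it stands.
- The arm moves only by the tool drive_tool, never from a script. Its argument "motion" is a list of rows, each a list of 3 entries, a list of its own where there are three numbers: the shift along the tool's x, y, z in cm, then the turn, a rotation vector about the tool's x, y, z in degrees, then the opening, from -1 (shut) to 1 (fully open). In form: [[[x, y, z], [ax, ay, az], claw], ...]. A call has 1 to 12 rows; each row shifts and turns the commanded pose from where the row before left it, along the tool's axes as they then stand; what a row does not reach is not made up. A row lasts 1/8 s, in which the tool goes at most 62.5 mm and 10.7 degrees, less where a joint would pass 70% of its speed; a pose out of reach is approached as far as the arm can. A call with a gripper value outside its range is refused whole. The fingers move at their own pace and stop on an object; "force" is the grip in N (left out, the last holds). Time passes only in rows, so rows that do not move let the fingers close. It gives the time, the measured TCP pose, the force, the opening and the grip force at its end, in the units of the state.
- ctrl.get_state(): the state, without advancing time (a new reading comes with each control period).
- ctrl.get_image(name): name is "scene" or "top"; returns the picture (400x640x3 uint8, red, green, blue); there is no depth.
- ctrl.calibration(name): a dict with "K" (3x3 intrinsics, pixels), "distortion" ([k1, k2, p1, p2, k3] as OpenCV has them; the pictures are not rectified), "origin" and "attitude" of the camera in the world. Camera axes: x right, y up, looking along -z (the intrinsics and any distortion apply to the point x, -y, -z); pixel columns grow to the right and rows downward; lengths in m; the calibration is good to about 2 mm. A picture is of the moment at which its call begins. calibration takes no time and is no camera call.
- ctrl.close_job(): hands the job in; it is judged then, once.
The state is a dict: "time": time; "joint_positions": joint angles; "qd": joint speeds; "joint_torque": joint torques, N m; "position": TCP position; "tool_rot": TCP orientation; "ft_force": force on the tool from outside, world axes, zero at the start; "torque": the same for the moment, N m; "grip_width": opening from 0.0 (shut) to 1.0 (fully open); "grip_force": force on a finger pad.
Only numpy, scipy, OpenCV 4.12 (cv2) and the standard library are available. Lean on these libraries where they do the work, as an engineer would, in place of code of your own. Each camera call takes 0.05 s, during which the arm holds its last target. There are 200 camera calls.

## Working session

There is one attempt and no reset: what is moved stays moved. The work goes in short steps, Python scripts to look and compute and a tool call to move; the robot and the scene stay as the last step left them, time stands still between calls to the robot, and variables do not carry over. Pictures are saved under pics/ and viewed, at most 10 in all, crops included, and the job is handed in when it is done.

Besides the shell and the picture viewer there is one more tool, called by a JSON object that holds its "api" and its "payload", one argument or row to a line. drive_tool: Moves the arm, as the interface text tells. Its arguments: {"type":"object","properties":{"motion":{"type":"array","items":{"type":"array"}},"force":{"type":"number"}},"required":["motion"]}

```bash
mkdir -p pics; cat > h.py <<'E'
import numpy as np, cv2
from bench import ctrl
from scipy.spatial.transform import Rotation as R
def cal(n):
    c=ctrl.calibration(n); A=np.array(c["attitude"],float)
    M=A if A.shape==(3,3) else R.from_rotvec(A).as_matrix()
    return np.array(c["K"]),np.array(c["distortion"],float),np.array(c["origin"]),M
def ray(n,uv):
    K,d,o,M=cal(n)
    p=cv2.undistortPoints(np.array(uv,float).reshape(-1,1,2),K,d).reshape(-1,2)
    return o,np.c_[p[:,0],-p[:,1],-np.ones(len(p))]@M.T
def onz(n,uv,z):
    o,r=ray(n,uv); return o+r*((z-o[2])/r[:,2])[:,None]
def proj(n,P):
    K,d,o,M=cal(n); q=(np.array(P,float).reshape(-1,3)-o)@M
    return cv2.projectPoints(q*[1,-1,-1],np.zeros(3),np.zeros(3),K,d)[0].reshape(-1,2)
def snap(n,f):
    im=np.array(ctrl.get_image(n)); cv2.imwrite(f,im[:,:,::-1]); return im
E
python3 - <<'E'
from h import *
for n in("scene","top"):
    snap(n,f"pics/{n}0.png"); print(n,ctrl.calibration(n))
print(ctrl.get_state())
E
```

```text
scene {'K': array([[466.5088497 ,   0.        , 316.83966181],
       [  0.        , 466.5088497 , 198.22668584],
       [  0.        ,   0.        ,   1.        ]]), 'distortion': array([-0.13978379,  0.        ,  0.        ,  0.        ,  0.        ]), 'origin': array([0.18374549, 0.44163503, 0.85950327]), 'attitude': array([ 0.33183574, -0.85488646, -2.31126286])}
top {'K': array([[423.04725168,   0.        , 322.21080509],
       [  0.        , 423.04725168, 198.99545732],
       [  0.        ,   0.        ,   1.        ]]), 'distortion': array([0.03150703, 0.        , 0.        , 0.        , 0.        ]), 'origin': array([ 0.05903091, -0.16526876,  0.83827489]), 'attitude': array([ 0.51173143, -0.46467714, -1.40628776])}
{'time': 0.1, 'joint_positions': array([ 1.35506804,  0.32176019, -0.07007001,  1.4515355 ,  0.02257948,
        1.37082443, -0.05692675]), 'qd': array([-0.00036344, -0.00123566, -0.00081094, -0.00321127, -0.00036912,
        0.00142333,  0.00059833]), 'joint_torque': array([-2.74313470e-04, -4.92571020e+01, -4.05660588e-01, -3.13395703e+01,
       -6.39420468e-02,  3.94858432e-02,  8.54510813e-05]), 'position': array([ 0.14794695, -0.63255237,  0.29127211]), 'tool_rot': array([-3.11916825e+00, -3.59995278e-01,  4.35158497e-04]), 'ft_force': array([ 0.48368149, -0.01999091, -0.55475742]), 'torque': array([-0.0206128 , -0.04332906, -0.07059068]), 'grip_force': 0.0, 'grip_width': 1.0034258760672257}
```

View pics/scene0.png

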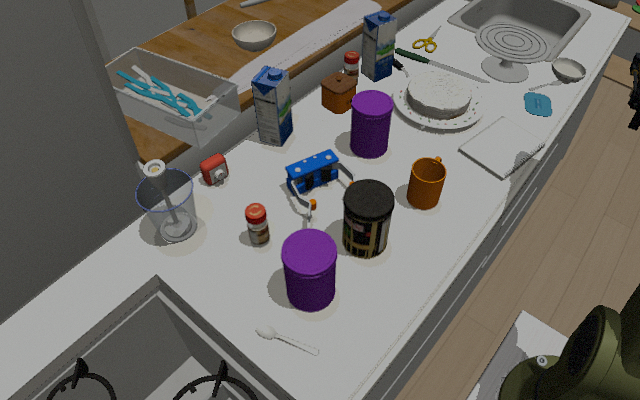

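View pics/top0.png

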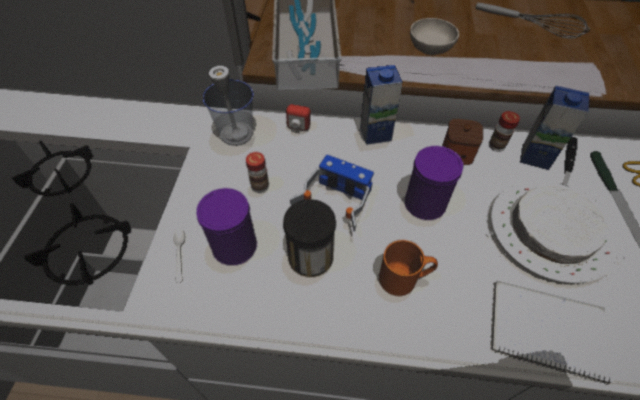

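Candidates: the gold/black cylinder with a black lid at top (310,235) / scene (367,218) fits the tea tin. The purple ones at top (228,226) and (433,182) are look-alikes. The spice jar left of the holder is at (257,170) and the mug at (402,268). The blue holder is at top (345,177), with its noses at (307,196) and (349,213). Next I'll measure these and confirm in a crop.

```bash
cat > meas.py <<'E'
from h import *
def comps(m,mn=8):
    n,l,s,c=cv2.connectedComponentsWithStats(m.astype(np.uint8)*255)
    return [(c[i].round(1),s[i][:5],l==i) for i in range(1,n) if s[i][4]>=mn]
def win(m,w):
    k=np.zeros_like(m); k[w[1]:w[3],w[0]:w[2]]=1; return m&k.astype(bool)
W={"top":(240,140,400,290),"scene":(270,130,400,270)}
def run(n,im):
    hsv=cv2.cvtColor(im,cv2.COLOR_RGB2HSV); H,S,V=[hsv[...,i].astype(int) for i in range(3)]
    print(n)
    for c,s,_ in comps(win((H>=3)&(H<=18)&(S>170)&(V>100),W[n])): print(" orange",c,s,onz(n,[c],.046).round(4)[0])
    for c,s,m in comps(win((H>=100)&(H<=125)&(S>150)&(V>50),W[n]),150):
        q=cv2.boxPoints(cv2.minAreaRect(np.argwhere(m)[:,::-1].astype(np.float32)));print(" blue",c,s)
    for c,s,m in comps(win((V<50),W[n]),300):
        print(" dark",c,s,onz(n,[c],.147).round(4)[0])
if __name__=="__main__":
    for n in W: run(n,cv2.imread(f"pics/{n}0.png")[:,:,::-1].copy())
    a=cv2.resize(cv2.imread("pics/top0.png")[145:285,240:400],None,fx=3.4,fy=3.4,interpolation=cv2.INTER_CUBIC)
    cv2.imwrite("pics/c1.png",a[:, :]); 
    b=cv2.resize(cv2.imread("pics/scene0.png")[140:265,270:410],None,fx=4,fy=4,interpolation=cv2.INTER_CUBIC)
    cv2.imwrite("pics/c2.png",b)
E
python3 meas.py
```

```text
top
 orange [307.2 193.8] [305 191   5   6  20] [ 0.6484 -0.0683  0.046 ]
 orange [348.6 210.7] [347 209   5   5  17] [ 0.6114 -0.1682  0.046 ]
 orange [393.5 266.5] [384 257  16  18 129] [ 0.4812 -0.2712  0.046 ]
 blue [346.8 170.2] [320 156  53  31 638]
 dark [308.  228.4] [ 284  199   51   75 2370] [ 0.4907 -0.0931  0.147 ]
 dark [247.  237.7] [240 215  16  44 439] [0.4571 0.019  0.147 ]
scene
 orange [351.1 182.4] [350 181   4   4   8] [ 0.6181 -0.1773  0.046 ]
 orange [312.7 201.4] [310 199   6   6  26] [ 0.6494 -0.074   0.046 ]
 blue [309.7 169.5] [286 149  52  47 929]
 dark [366.4 210.6] [ 343  180   51   77 2494] [ 0.4945 -0.0597  0.147 ]
```

View pics/c1.png

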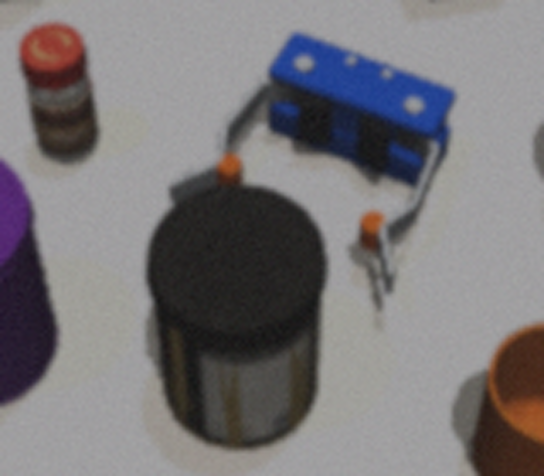

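View pics/c2.png

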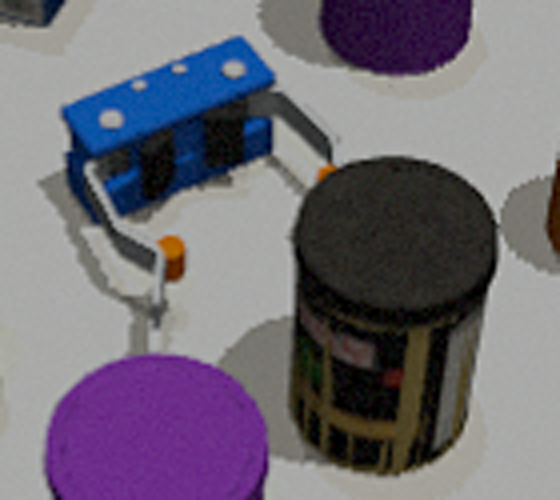

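The crop confirms the tin: black lid, gold/black wrap, standing just before the jaws. The holder's pin screws (white) are at top (329,163) and (361,175), and at scene (298,170) and (328,157). I'll cast the screws and noses, and fit a circle to the far lid rim.

```bash
cat > pose.py <<'E'
from h import *
from meas import comps,win
from scipy.optimize import least_squares
def lid(n,im,w,thr=60):
    V=cv2.GaussianBlur(im.max(axis=2),(3,3),0)
    c=max(comps(win(V<thr,w),300),key=lambda t:t[1][4])
    ct=max(cv2.findContours(c[2].astype(np.uint8),0,1)[0],key=len).reshape(-1,2).astype(float)
    x0,y0,ww,hh,_=c[1]
    ct=ct[(ct[:,1]<y0+0.3*hh)]
    P=onz(n,ct,.147)[:,:2]
    f=lambda p:np.hypot(*(P-p[:2]).T)-.0523
    s=least_squares(f,P.mean(0)-[.03,0],loss="soft_l1",f_scale=.001)
    return s.x,np.abs(s.fun).mean()
def tri(a,b):
    (o1,r1),(o2,r2)=ray("top",[a]),ray("scene",[b]); r1,r2=r1[0],r2[0]
    t=np.linalg.lstsq(np.c_[r1,-r2],o2-o1,rcond=None)[0]
    p,q=o1+t[0]*r1,o2+t[1]*r2; return ((p+q)/2).round(4),np.linalg.norm(p-q).round(4)
if __name__=="__main__":
    I={n:cv2.imread(f"pics/{n}0.png")[:,:,::-1].copy() for n in("top","scene")}
    print("lid",lid("top",I["top"],(270,180,345,285)),lid("scene",I["scene"],(330,165,400,270)))
    f=lambda c,s,o:(np.array(c)+.5)/s-.5+o
    scr={"top":[f((304,63),3.4,(240,145)),f((413,104),3.4,(240,145))],"scene":[f((111,119),4,(270,140)),f((233,68),4,(270,140))]}
    E=[]
    for n in scr: p=onz(n,scr[n],.071); E.append(p); print(n,p.round(4).tolist(),np.linalg.norm(p[0]-p[1]))
    print("tri",[tri(scr["top"][i],scr["scene"][i]) for i in(0,1)], "nose L",tri((307.2,193.8),(312.7,201.4)))
    E=(E[0]+E[1])/2; d=E[0]-E[1]; yaw=np.arctan2(-d[0],d[1]); x=np.array([np.cos(yaw),np.sin(yaw)])
    print("yaw",np.degrees(yaw),"home",E.mean(0)[:2]-.072*x)
E
python3 pose.py
```

```text
lid (array([ 0.50681536, -0.09035699]), np.float64(0.002589646782696485)) (array([ 0.50864338, -0.08722422]), np.float64(0.001384407026292559))
top [[0.7269, -0.1114, 0.071], [0.6983, -0.1899, 0.071]] 0.08359350345380274
scene [[0.728, -0.1103, 0.071], [0.7, -0.1898, 0.071]] 0.08420223677562655
tri [(array([ 0.7288, -0.1113,  0.0693]), np.float64(0.0006)), (array([ 0.6999, -0.1901,  0.0701]), np.float64(0.0013))] nose L (array([ 0.6445, -0.0692,  0.0528]), np.float64(0.0018))
yaw -19.73369739036155 home [ 0.64554162 -0.1260284 ]
```

```bash
cat > by.py <<'E'
from pose import *
def lidc(n,im,w,rad,h,cond,frac):
    hsv=cv2.cvtColor(im,cv2.COLOR_RGB2HSV).astype(int); H,S,V=hsv[...,0],hsv[...,1],hsv[...,2]
    c=max(comps(win(cond(H,S,V),w),30),key=lambda t:t[1][4])
    ct=max(cv2.findContours(c[2].astype(np.uint8),0,1)[0],key=len).reshape(-1,2).astype(float)
    x0,y0,ww,hh,_=c[1]; ct=ct[ct[:,1]<y0+frac*hh]; P=onz(n,ct,h)[:,:2]
    s=least_squares(lambda p:np.hypot(*(P-p[:2]).T)-rad,P.mean(0)-[.02,0],loss="soft_l1",f_scale=.001)
    return s.x,np.abs(s.fun).mean()
pur=lambda H,S,V:(H>130)&(H<160)&(S>100)
org=lambda H,S,V:(H>=3)&(H<=18)&(S>140)
red=lambda H,S,V:((H<=6)|(H>172))&(S>150)
if __name__=="__main__":
    I={n:cv2.imread(f"pics/{n}0.png")[:,:,::-1].copy() for n in("top","scene")}
    h0=np.array([.6455,-.126]); a=np.radians(-19.73); M=np.array([[np.cos(a),-np.sin(a)],[np.sin(a),np.cos(a)]])
    for k,h,rad,c,fr,wt,ws in [("purL",.147,.0523,pur,.3,(190,180,260,270),(270,220,345,315)),("purR",.147,.0523,pur,.3,(400,140,470,225),(340,85,400,165)),("mug",.101,.0405,org,.25,(375,235,440,300),(400,150,450,215)),("jar",.106,.0225,red,.4,(240,145,275,170),(240,200,275,225))]:
        for n,w in(("top",wt),("scene",ws)):
            p,e=lidc(n,I[n],w,rad,h,c,fr); print(k,n,p.round(3),e.round(4),"holder mm",((p-h0)@M*1000).round(0))
    for p in ([.5068,-.0904],[.5086,-.0872]): print("tin",((np.array(p)-h0)@M*1000).round(1))
E
python3 by.py
```

```text
purL top [0.515 0.082] 0.0011 holder mm [-193.  152.]
purL scene [0.518 0.087] 0.0009 holder mm [-192.  157.]
purR top [ 0.686 -0.353] 0.0012 holder mm [ 114. -200.]
purR scene [ 0.688 -0.346] 0.0012 holder mm [ 115. -193.]
mug top [ 0.471 -0.284] 0.0007 holder mm [-111. -208.]
mug scene [ 0.475 -0.28 ] 0.0024 holder mm [-108. -202.]
jar top [0.683 0.059] 0.0026 holder mm [-27. 186.]
jar scene [0.688 0.065] 0.0037 holder mm [-24. 194.]
tin [-142.6  -13.3]
tin [-142.    -9.7]
```

Holder-frame layout, in mm:

| Thing | x | y |
|---|---|---|
| Tin | -142 | -11 |
| Left purple tin, nearest edge | | about +103 |
| Mug, nearest edge | | about -163 |

The body (±95) therefore fits. The tool needs at least 22° of forward tilt so the fingertips touch the tin before the body does. I'll travel high first, then turn and tilt.

{"api": "drive_tool", "payload": {
  "motion": [
    [[3,-4.3,0],[0,0,0],0],
    [[3,-4.3,0],[0,0,0],-0.05],
    [[3,-4.3,0],[0,0,0],-0.05],
    [[3,-4.3,0],[0,0,0],-0.05],
    [[3,-4.3,0],[0,0,0],-0.05],
    [[3,-4.3,0],[0,0,0],-0.05],
    [[3,-4.3,0],[0,0,0],-0.05],
    [[3,-4.3,0],[0,0,0],-0.05],
    [[3,-4.3,0],[0,0,0],-0.05],
    [[3,-4.3,0],[0,0,0],-0.05],
    [[2.5,-4.3,0],[0,0,0],-0.05],
    [[2.5,-4.3,0],[0,0,0],-0.05]
  ]
}}

```text
time: 1.6
position: [0.3714, -0.0484, 0.2921]
tool_rot: [-3.12, -0.363, -0.0]
ft_force: [0.5, 0.0, 0.5]
grip_width: 0.475
grip_force: 0.0
```

{"api": "drive_tool", "payload": {
  "motion": [
    [[0,0,0],[0,0,9],-0.05],
    [[0,0,0],[0,0,9],-0.05],
    [[0,0,0],[0,0,9],-0.05],
    [[0,0,0],[0,0,5.9],-0.05],
    [[0,0,0],[0,8,0],-0.05],
    [[0,0,0],[0,8,0],-0.05],
    [[0,0,0],[0,8,0],-0.05],
    [[0,0,0],[0,8,0],-0.05],
    [[0,0,0],[0,0,0],-0.05]
  ]
}}

```text
time: 2.72
position: [0.402, -0.0555, 0.26]
tool_rot: [3.021, -0.53, 0.276]
ft_force: [0.2, 0.5, -0.7]
grip_width: 0.477
grip_force: 0.0
```

```bash
cat > st.py <<'E'
from h import *
h0=np.array([.6455,-.126]); a=np.radians(-19.73); M=np.array([[np.cos(a),-np.sin(a)],[np.sin(a),np.cos(a)]])
def st():
    s=ctrl.get_state(); Q=R.from_rotvec(s["tool_rot"]).as_matrix(); p=np.array(s["position"])
    tip=p+Q@[.0095,0,.07]; H=lambda q:np.r_[(q[:2]-h0)@M,q[2]]*1000
    print("t",round(s["time"],2),"TCP",p.round(3),"tilt",np.degrees(np.arccos(-Q[2,2])).round(1),"yaw",np.degrees(np.arctan2(Q[1,0],Q[0,0])).round(1),"yz",Q[2,1].round(3))
    print("tip holder mm",H(tip).round(1),"TCP holder",H(p).round(1),"F",np.round(s["ft_force"],1),"q",np.round(s["joint_positions"],2),"grip",round(s["grip_width"],2))
    return s,Q,p,tip
def need(hx,hy,z):
    s,Q,p,tip=st(); w=np.r_[h0+M@[hx/1000,hy/1000],z/1000]-tip; print("shift tool cm",(Q.T@w*100).round(2))
E
python3 -c "
from st import *
need(-215,-12,45)"
```

```text
t 2.73 TCP [ 0.402 -0.056  0.26 ] tilt 10.9 yaw -19.8 yz 0.03
tip holder mm [-230.6  -18.   193. ] TCP holder [-253.   -15.9  260. ] F [ 0.2  0.5 -0.7] q [ 0.22 -0.3  -0.18  2.15  0.04  1.12 -1.89] grip 0.48
shift tool cm [-1.22 -1.06 14.81]
```

The tilt stopped at 11° because joint 2 is at its limit (-0.3). Lower and slightly further out there should be more room, so I'll descend behind the tin and tilt again.

{"api": "drive_tool", "payload": {
  "motion": [
    [[-0.4,0,2.6],[1.7,0,0],-0.3],
    [[-0.4,0,2.6],[0,0,0],-0.3],
    [[-0.4,0,2.6],[0,0,0],-0.3],
    [[-0.4,0,2.6],[0,0,0],-0.3],
    [[0,0,0],[0,0,0],-0.3]
  ]
}}

```text
time: 3.35
position: [0.4048, -0.0577, 0.1543]
tool_rot: [3.05, -0.532, 0.282]
ft_force: [0.0, -0.4, 1.3]
grip_width: 0.352
grip_force: 0.0
```

```bash
python3 -c "
from st import *
need(-205,-12,45)"
```

```text
t 3.35 TCP [ 0.405 -0.058  0.154] tilt 10.6 yaw -19.8 yz 0.001
tip holder mm [-227.4  -17.    87.2] TCP holder [-249.6  -16.9  154.3] F [ 0.  -0.4  1.3] q [ 0.22 -0.18 -0.17  2.29  0.03  0.86 -1.88] grip 0.35
shift tool cm [ 1.43 -0.51  4.56]
```

{"api": "drive_tool", "payload": {
  "motion": [
    [[0.4,-0.2,0.5],[0,5,0],-0.3],
    [[0.4,-0.2,0.7],[0,5,0],-0.3],
    [[0.2,-0.1,0.7],[0,5,0],-0.3],
    [[0,0,0],[0,0,0],-0.3]
  ]
}}

```text
time: 3.85
position: [0.4214, -0.0583, 0.1406]
tool_rot: [2.943, -0.513, 0.675]
ft_force: [0.5, -0.1, -0.2]
grip_width: 0.353
grip_force: 0.0
```

```bash
python3 -c "
from st import *
need(-198,-12,45)"
```

```text
t 3.85 TCP [ 0.421 -0.058  0.141] tilt 25.8 yaw -19.7 yz 0.002
tip holder mm [-194.7  -12.1   81.7] TCP holder [-233.8  -11.9  140.6] F [ 0.5 -0.1 -0.2] q [ 0.25 -0.26 -0.26  2.43  0.17  0.55 -2.06] grip 0.35
shift tool cm [-1.9  -0.01  3.16]
```

The tilt is now 25.8° with the tip just behind the tin. I'll try descending a bit here.

{"api": "drive_tool", "payload": {
  "motion": [
    [[-0.4,0,0.7],[0,0,0],-0.3],
    [[-0.4,0,0.7],[0,0,0],-0.3],
    [[-0.4,0,0.7],[0,0,0],-0.3],
    [[0,0,0],[0,0,0],-0.3]
  ]
}}

```text
time: 4.35
position: [0.4206, -0.0598, 0.1178]
tool_rot: [2.941, -0.52, 0.673]
ft_force: [0.6, 0.0, 0.8]
grip_width: 0.354
grip_force: 0.0
```

```bash
python3 -c "
from st import *
need(-198,-12,45)"
```

```text
t 4.35 TCP [ 0.421 -0.06   0.118] tilt 25.8 yaw -20.0 yz 0.002
tip holder mm [-195.   -13.9   58.9] TCP holder [-234.   -13.6  117.8] F [0.6 0.  0.8] q [ 0.6  -0.24 -0.58  2.45  0.05  0.47 -1.96] grip 0.35
shift tool cm [-0.87 -0.19  1.12]
```

{"api": "drive_tool", "payload": {
  "motion": [
    [[0.32,-0.05,0.49],[0,0,0],-0.3],
    [[0.32,-0.05,0.49],[0,0,0],-0.3],
    [[0.32,-0.05,0.49],[0,0,0],-0.3],
    [[0.32,-0.05,0.49],[0,0,0],-0.3],
    [[0,0,0],[0,0,0],-0.3]
  ]
}}

```text
time: 4.97
position: [0.4406, -0.0624, 0.1054]
tool_rot: [2.945, -0.513, 0.675]
ft_force: [-1.0, 0.9, 0.0]
grip_width: 0.348
grip_force: 0.6
```

```bash
python3 -c "
from st import *
need(-130,0,45)
I=snap('scene','pics/s1.png'); T=snap('top','pics/t1.png')
cv2.imwrite('pics/s1c.png',cv2.resize(I[120:300,250:470],None,fx=3,fy=3)[:,:,::-1])"
```

```text
t 4.97 TCP [ 0.441 -0.062  0.105] tilt 25.8 yaw -19.7 yz 0.001
tip holder mm [-175.3   -9.4   46.6] TCP holder [-214.3   -9.3  105.4] F [-1.   0.9  0. ] q [ 0.64 -0.15 -0.62  2.42  0.15  0.43 -2.04] grip 0.35
shift tool cm [ 4.01 -0.94  2.11]
```

View pics/s1c.png

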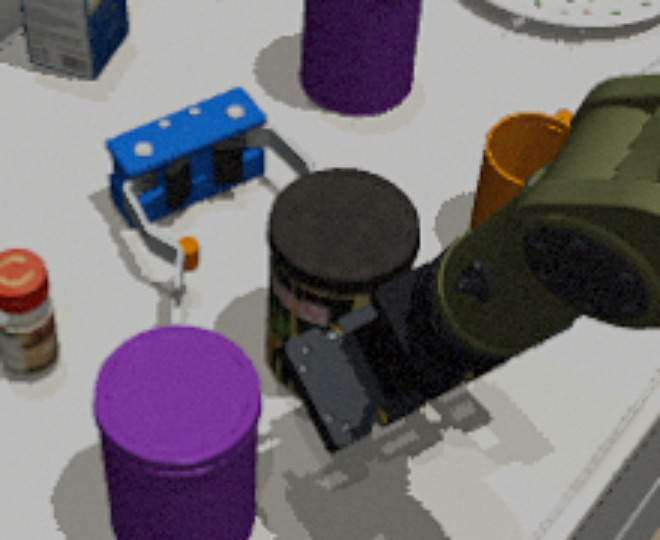

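The view shows the tin upright, with the fingers touching its back low down. The holder and spice jar are untouched and the arm passes above and behind the mug. I'll continue, drifting left onto the holder's axis.

{"api": "drive_tool", "payload": {
  "motion": [
    [[0.5,-0.12,0.24],[0,0,0],-0.3],
    [[0.5,-0.12,0.24],[0,0,0],-0.3],
    [[0.5,-0.12,0.24],[0,0,0],-0.3],
    [[0.5,-0.12,0.24],[0,0,0],-0.3],
    [[0.5,-0.12,0.24],[0,0,0],-0.3],
    [[0.5,-0.12,0.24],[0,0,0],-0.3],
    [[0.5,-0.12,0.24],[0,0,0],-0.3],
    [[0.5,-0.12,0.24],[0,0,0],-0.3],
    [[0,0,0],[0,0,0],-0.3]
  ]
}}

```text
time: 6.2
position: [0.4862, -0.0689, 0.1064]
tool_rot: [2.944, -0.514, 0.678]
ft_force: [-0.8, 0.2, -0.2]
grip_width: 0.35
grip_force: 0.3
```

```bash
cat > tin.py <<'E'
from st import *
import sys
from pose import lid
need(float(sys.argv[1]),float(sys.argv[2]),45)
k=sys.argv[3]
for n in("scene","top"):
    I=snap(n,f"pics/{n}{k}.png"); 
    c=proj(n,[np.r_[h0+M@[float(sys.argv[4])/1000,0],.147]])[0].astype(int)
    # far rim samples only: window around predicted lid centre, upper side
    p,e=lid(n,I,(c[0]-40,c[1]-35,c[0]+40,c[1]+12)); print(n,"tin holder mm",((p-h0)@M*1000).round(1),e.round(4))
    cv2.imwrite(f"pics/{n}{k}c.png",cv2.resize(I[c[1]-50:c[1]+90,c[0]-80:c[0]+80],None,fx=3,fy=3)[:,:,::-1])
E
python3 tin.py -100 0 2 -82
```

```text
t 6.2 TCP [ 0.486 -0.069  0.106] tilt 25.9 yaw -19.8 yz 0.0
tip holder mm [-1.30e+02 -1.00e-01  4.76e+01] TCP holder [-169.2    0.   106.4] F [-0.8  0.2 -0.2] q [ 0.68 -0.03 -0.67  2.32  0.32  0.43 -2.17] grip 0.35
shift tool cm [ 2.59 -0.01  1.55]
scene tin holder mm [-75.6  10.1] 0.0043
top tin holder mm [-69.1 -16.8] 0.0059
```

```bash
python3 -c "
import cv2,numpy as np
a=cv2.imread('pics/scene2c.png');b=cv2.imread('pics/top2c.png')
cv2.imwrite('pics/m2.png',cv2.resize(np.hstack([a,b]),(800,350)));print(a.shape,b.shape)"
```

```text
(420, 480, 3) (420, 480, 3)
```

View pics/m2.png

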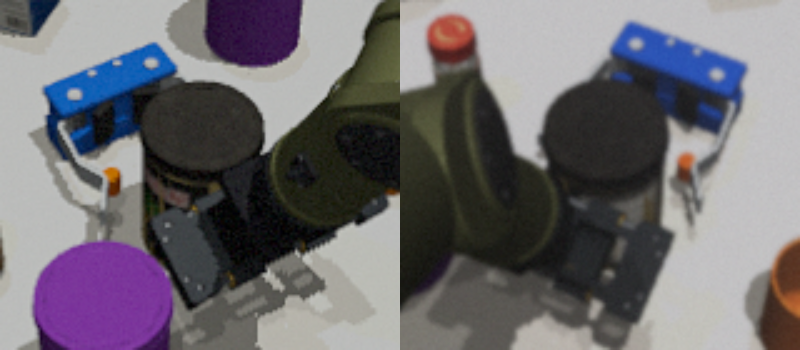

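The tin is upright in the mouth, with its lid dark against the jaws and pads. I read the far lid rim in the top panel at (543,135), (610,79), (668,130), and in the scene panel at (140,130), (205,83), (263,135).

```bash
python3 - <<'E'
from st import *
from scipy.optimize import least_squares
for n,x,pts in(("scene",0,[(140,130),(158,100),(205,83),(250,103),(263,135)]),("top",400,[(543,135),(560,98),(610,79),(653,98),(668,130)])):
    c=proj(n,[np.r_[h0+M@[-.082,0],.147]])[0].astype(int)
    uv=(np.array(pts,float)-[x,0]+.5)/2.5-.5+c-[80,50]
    P=onz(n,uv,.147)[:,:2]; s=least_squares(lambda p:np.hypot(*(P-p).T)-.0523,P.mean(0)-[.02,0])
    print(n,((s.x-h0)@M*1000).round(1),(s.fun*1000).round(1))
E
```

```text
scene [-85.    2.5] [-0.6 -2.6  2.  -0.9 -1.8]
top [-83.6  -4.3] [-1.2 -1.6  1.5 -0.9 -1.8]
```

The tin is at about (-83,-1) mm, on the axis. I'll push straight until just before the noses, then slowly.

{"api": "drive_tool", "payload": {
  "motion": [
    [[0.45,0,0.22],[0,0,0],-0.3],
    [[0.45,0,0.22],[0,0,0],-0.3],
    [[0.45,0,0.22],[0,0,0],-0.3],
    [[0.45,0,0.22],[0,0,0],-0.3],
    [[0.45,0,0.22],[0,0,0],-0.3],
    [[0.45,0,0.22],[0,0,0],-0.3],
    [[0.27,0,0.13],[0,0,0],-0.3],
    [[0.27,0,0.13],[0,0,0],-0.3],
    [[0.27,0,0.13],[0,0,0],-0.3]
  ]
}}

```text
time: 7.42
position: [0.5216, -0.0815, 0.1055]
tool_rot: [2.944, -0.513, 0.673]
ft_force: [-9.6, 4.3, 7.8]
grip_width: 0.349
grip_force: 5.5
```

```bash
python3 -c "
from st import *
need(-69,0,46)"
```

```text
t 7.42 TCP [ 0.522 -0.081  0.105] tilt 25.8 yaw -19.7 yz 0.001
tip holder mm [-92.7  -0.   46.6] TCP holder [-1.317e+02  1.000e-01  1.055e+02] F [-9.6  4.3  7.8] q [ 0.67  0.07 -0.65  2.24  0.43  0.45 -2.23] grip 0.35
shift tool cm [ 2.11 -0.    1.08]
```

{"api": "drive_tool", "payload": {
  "motion": [
    [[0.18,0,0.09],[0,0,0],-0.3],
    [[0.18,0,0.09],[0,0,0],-0.3],
    [[0.18,0,0.09],[0,0,0],-0.3],
    [[0.18,0,0.09],[0,0,0],-0.3],
    [[0.18,0,0.09],[0,0,0],-0.3]
  ]
}}

```text
time: 8.05
position: [0.5304, -0.0846, 0.1051]
tool_rot: [2.944, -0.513, 0.671]
ft_force: [-12.2, 6.1, 8.3]
grip_width: 0.346
grip_force: 6.9
```

```bash
python3 tin.py -69 0 3 -35; python3 -c "
import cv2,numpy as np
a=cv2.imread('pics/scene3c.png');b=cv2.imread('pics/top3c.png')
cv2.imwrite('pics/m3.png',cv2.resize(np.hstack([a,b]),(800,350)))"
```

```text
t 8.05 TCP [ 0.53  -0.085  0.105] tilt 25.7 yaw -19.7 yz 0.002
tip holder mm [-83.4  -0.   46.1] TCP holder [-1.223e+02  1.000e-01  1.051e+02] F [-12.2   6.1   8.3] q [ 0.67  0.09 -0.65  2.22  0.45  0.45 -2.25] grip 0.35
shift tool cm [ 1.25 -0.01  0.73]
scene tin holder mm [-40.7   2.2] 0.001
top tin holder mm [-41.9  -4.9] 0.0009
```

View pics/m3.png

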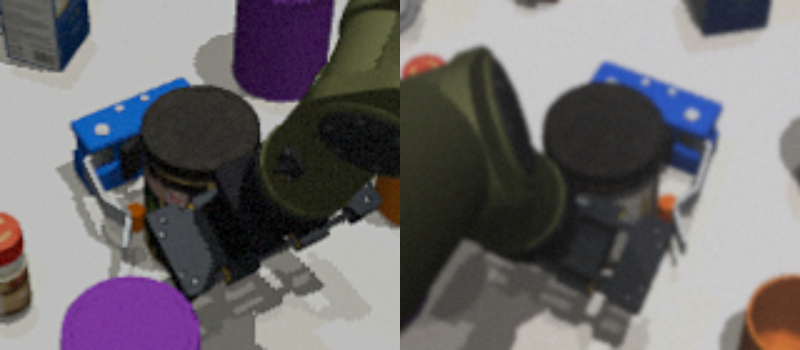

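The lid centre (-41 mm) trails the fingertips (-34 mm expected), and the upward force suggests the tin leans slightly or is close to touching the body. There is more reach here, so I'll back off and tilt further for clearance.

{"api": "drive_tool", "payload": {
  "motion": [
    [[-0.45,0,-0.22],[0,0,0],-0.3],
    [[-0.9,0,-0.44],[0,0,0],-0.3],
    [[-0.9,0,-0.44],[0,0,0],-0.3],
    [[0,0,0],[0,5,0],-0.3],
    [[0,0,0],[0,5,0],-0.3],
    [[0,0,0],[0,0,0],-0.3]
  ]
}}

```text
time: 8.9
position: [0.5061, -0.0781, 0.1067]
tool_rot: [2.852, -0.495, 0.909]
ft_force: [-0.6, -0.1, -0.7]
grip_width: 0.35
grip_force: 0.0
```

```bash
python3 tin.py -88 0 4 -40
```

```text
t 8.9 TCP [ 0.506 -0.078  0.107] tilt 35.4 yaw -19.6 yz 0.004
tip holder mm [-99.1  -2.2  55.1] TCP holder [-147.4   -2.   106.7] F [-0.6 -0.1 -0.7] q [ 0.7  -0.01 -0.71  2.38  0.82  0.27 -2.67] grip 0.35
shift tool cm [ 0.32 -0.23  1.47]
scene tin holder mm [-40.1   2.6] 0.001
top tin holder mm [-41.6  -4.7] 0.0009
```

{"api": "drive_tool", "payload": {
  "motion": [
    [[0,0,0.3],[0,-4,0],-0.3],
    [[0,-0.2,0.4],[0,0,0],-0.3],
    [[0,0,0],[0,0,0],-0.3]
  ]
}}

```text
time: 9.38
position: [0.5126, -0.0775, 0.1018]
tool_rot: [2.893, -0.508, 0.814]
ft_force: [0.6, 0.2, 0.0]
grip_width: 0.352
grip_force: 0.0
```

```bash
python3 -c "
from st import *
need(-85,0,42)"
```

```text
t 9.38 TCP [ 0.513 -0.078  0.102] tilt 31.4 yaw -19.9 yz -0.0
tip holder mm [-96.9   0.6  47. ] TCP holder [-141.5    0.8  101.8] F [0.6 0.2 0. ] q [ 0.69  0.03 -0.69  2.33  0.64  0.33 -2.47] grip 0.35
shift tool cm [0.75 0.06 1.05]
```

{"api": "drive_tool", "payload": {
  "motion": [
    [[0.32,0,0.43],[0,0,0],-0.3],
    [[0.33,0.05,0.43],[0,0,0],-0.3],
    [[0.17,0,0.1],[0,0,0],-0.3],
    [[0.17,0,0.1],[0,0,0],-0.3],
    [[0.17,0,0.1],[0,0,0],-0.3],
    [[0.17,0,0.1],[0,0,0],-0.3]
  ]
}}

```text
time: 10.12
position: [0.5269, -0.0833, 0.0965]
tool_rot: [2.893, -0.504, 0.809]
ft_force: [-11.6, 4.6, 7.8]
grip_width: 0.352
grip_force: 6.3
```

```bash
python3 tin.py -69 0 5 -30
```

```text
t 10.12 TCP [ 0.527 -0.083  0.097] tilt 31.3 yaw -19.7 yz 0.003
tip holder mm [-81.6  -0.1  41.7] TCP holder [-1.261e+02  1.000e-01  9.650e+01] F [-11.6   4.6   7.8] q [ 0.68  0.08 -0.68  2.3   0.72  0.34 -2.53] grip 0.35
shift tool cm [ 1.25 -0.01  0.37]
scene tin holder mm [-38.8   2.8] 0.0009
top tin holder mm [-40.1  -5.2] 0.0006
```

{"api": "drive_tool", "payload": {
  "motion": [
    [[0.17,0,0.1],[0,0,0],-0.3],
    [[0.17,0,0.1],[0,0,0],-0.3],
    [[0.17,0,0.1],[0,0,0],-0.3],
    [[0.17,0,0.1],[0,0,0],-0.3]
  ]
}}

```text
time: 10.72
position: [0.5342, -0.0858, 0.0966]
tool_rot: [2.893, -0.503, 0.809]
ft_force: [-10.0, 4.6, 5.7]
grip_width: 0.35
grip_force: 5.7
```

{"api": "drive_tool", "payload": {
  "motion": [
    [[0.17,0,0.1],[0,0,0],-0.3],
    [[0.17,0,0.1],[0,0,0],-0.3],
    [[0.17,0,0.1],[0,0,0],-0.3]
  ]
}}

```text
time: 11.1
position: [0.5399, -0.0878, 0.0967]
tool_rot: [2.893, -0.504, 0.809]
ft_force: [-8.2, 3.4, 4.9]
grip_width: 0.354
grip_force: 4.8
```

```bash
python3 tin.py -60 0 6 -25
```

```text
t 11.1 TCP [ 0.54  -0.088  0.097] tilt 31.3 yaw -19.7 yz 0.003
tip holder mm [-67.9   0.1  41.8] TCP holder [-112.3    0.3   96.7] F [-8.2  3.4  4.9] q [ 0.68  0.11 -0.67  2.27  0.75  0.35 -2.54] grip 0.35
shift tool cm [0.84 0.01 0.13]
scene tin holder mm [-24.7   3. ] 0.0009
top tin holder mm [-26.1  -4.9] 0.0009
```

Force is falling as the tin nears the widest point. I'll continue at the same pace.

{"api": "drive_tool", "payload": {
  "motion": [
    [[0.17,0,0.1],[0,0,0],-0.3],
    [[0.17,0,0.1],[0,0,0],-0.3],
    [[0.17,0,0.1],[0,0,0],-0.3],
    [[0.17,0,0.1],[0,0,0],-0.3],
    [[0.17,0,0.1],[0,0,0],-0.3]
  ]
}}

```text
time: 11.82
position: [0.5495, -0.0913, 0.0969]
tool_rot: [2.894, -0.504, 0.81]
ft_force: [-5.2, 2.0, 0.6]
grip_width: 0.351
grip_force: 3.0
```

{"api": "drive_tool", "payload": {
  "motion": [
    [[0.17,0,0.1],[0,0,0],-0.3],
    [[0.17,0,0.1],[0,0,0],-0.3],
    [[0.17,0,0.1],[0,0,0],-0.3]
  ]
}}

```text
time: 12.2
position: [0.5557, -0.0938, 0.0974]
tool_rot: [2.893, -0.505, 0.812]
ft_force: [-2.6, 1.7, -1.7]
grip_width: 0.35
grip_force: 1.6
```

```bash
python3 tin.py -43 0 7 -10
```

```text
t 12.2 TCP [ 0.556 -0.094  0.097] tilt 31.4 yaw -19.8 yz 0.002
tip holder mm [-50.8  -0.2  42.6] TCP holder [-95.4  -0.   97.4] F [-2.6  1.7 -1.7] q [ 0.67  0.15 -0.66  2.23  0.77  0.36 -2.55] grip 0.35
shift tool cm [ 0.79 -0.02  0.2 ]
scene tin holder mm [-7.2  3.3] 0.0009
top tin holder mm [-9.7 -4.4] 0.001
```

Past the widest point, about 8 mm left. I'll take 1 mm rows until the force rises at the pads.

{"api": "drive_tool", "payload": {
  "motion": [
    [[0.09,0,0.05],[0,0,0],-0.3],
    [[0.09,0,0.05],[0,0,0],-0.3],
    [[0.09,0,0.05],[0,0,0],-0.3],
    [[0.09,0,0.05],[0,0,0],-0.3]
  ]
}}

```text
time: 12.8
position: [0.5575, -0.0943, 0.0967]
tool_rot: [2.893, -0.504, 0.806]
ft_force: [-26.4, 10.1, 17.2]
grip_width: 0.35
grip_force: 13.3
```

{"api": "drive_tool", "payload": {
  "motion": [
    [[0.09,0,0.05],[0,0,0],-0.3],
    [[0.09,0,0.05],[0,0,0],-0.3]
  ]
}}

```text
time: 13.05
position: [0.558, -0.0943, 0.0963]
tool_rot: [2.893, -0.503, 0.802]
ft_force: [-37.3, 14.8, 27.1]
grip_width: 0.352
grip_force: 19.9
```

```bash
python3 tin.py -43 0 8 -2
```

```text
t 13.05 TCP [ 0.558 -0.094  0.096] tilt 31.1 yaw -19.6 yz 0.006
tip holder mm [-48.9  -0.1  41.2] TCP holder [-93.1   0.3  96.3] F [-37.3  14.8  27.1] q [ 0.67  0.16 -0.66  2.22  0.78  0.37 -2.55] grip 0.35
shift tool cm [ 0.7  -0.01 -0.02]
scene tin holder mm [-6.8  3.1] 0.0009
top tin holder mm [-9.8 -4.6] 0.001
```

The force rose sharply to about 48 N with the fingertips at -48.9 mm, which is where the tin should bear on the pads. I'll retract gently and check.

{"api": "drive_tool", "payload": {
  "motion": [
    [[-0.2,0,-0.12],[0,0,0],-0.3],
    [[-0.2,0,-0.12],[0,0,0],-0.3],
    [[-0.4,0,-0.25],[0,0,0],-0.3],
    [[-0.9,0,-0.5],[0,0,0],-0.3],
    [[-2,0,-1.2],[0,0,0],-0.3],
    [[-3,0,-1.8],[0,0,0],-0.3],
    [[-2,0,-1.2],[0,0,0],-0.3],
    [[0,0,0],[0,0,0],-0.3]
  ]
}}

```text
time: 14.15
position: [0.4661, -0.0622, 0.0978]
tool_rot: [2.89, -0.504, 0.816]
ft_force: [-0.1, 0.0, 0.0]
grip_width: 0.353
grip_force: 0.0
```

```bash
python3 tin.py -140 0 9 -2; python3 -c "
import cv2,numpy as np
a=cv2.imread('pics/scene9c.png');b=cv2.imread('pics/top9c.png')
cv2.imwrite('pics/m9.png',cv2.resize(np.hstack([a,b]),(800,350)))"
```

```text
t 14.15 TCP [ 0.466 -0.062  0.098] tilt 31.6 yaw -19.7 yz 0.003
tip holder mm [-145.7   -0.8   43.1] TCP holder [-190.4   -0.5   97.8] F [-0.1  0.   0. ] q [ 0.69 -0.09 -0.72  2.43  0.49  0.3  -2.4 ] grip 0.35
shift tool cm [ 0.58 -0.08  0.14]
scene tin holder mm [-6.5  3.2] 0.0008
top tin holder mm [-8.6 -4.8] 0.0008
```

View pics/m9.png

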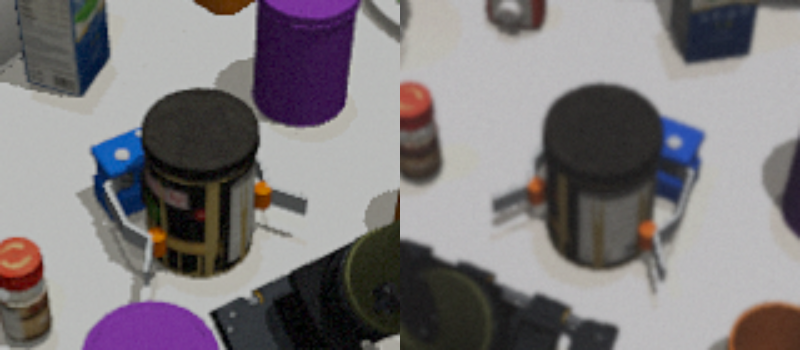

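The tin stands upright between the jaws with the noses closed around its front, and the jar and mug are undisturbed. The fingertip reading says home and the lid fit says about -7 mm. I'll settle it by comparing silhouette extents with those predicted at 0 and -8 mm.

```bash
python3 - <<'E'
from st import *
from meas import comps,win
t=np.linspace(0,2*np.pi,200)
def circ(c,r,z): return np.c_[c[0]+r*np.cos(t),c[1]+r*np.sin(t),0*t+z]
for n in("top","scene"):
    im=cv2.imread(f"pics/{n}9.png")[:,:,::-1].copy()
    for hx in(0,-4,-8):
        c=h0+M@[hx/1000,0]
        a=proj(n,circ(c,.0523,.147)); b=proj(n,circ(c,.0513,0))
        print(n,hx,"lid L,R,top",a[:,0].min().round(1),a[:,0].max().round(1),a[:,1].min().round(1),"base bottom",b[:,1].max().round(1))
    c=proj(n,[np.r_[h0,.147]])[0]; V=cv2.GaussianBlur(im.max(axis=2),(3,3),0).astype(int)
    x=int(round(c[0])); y=int(round(c[1])); 
    print(" col V from above lid",y-32,V[y-32:y-14,x-2:x+3].mean(1).round().astype(int).tolist())
    xb=int(b[np.argmax(b[:,1]),0]); yb=int(b[:,1].max())
    print(" col V at base",yb-12,V[yb-12:yb+10,xb-2:xb+3].mean(1).round().astype(int).tolist())
    # noses
    hsv=cv2.cvtColor(im,cv2.COLOR_RGB2HSV); H,S,W=[hsv[...,i].astype(int) for i in range(3)]
    for hy in(57,-57):
        q=proj(n,[np.r_[h0+M@[-.02,hy/1000],.046]])[0].astype(int)
        for cc,s,_ in comps(win((H>=3)&(H<=18)&(S>150)&(W>90),(q[0]-12,q[1]-12,q[0]+13,q[1]+13))):
            print(" nose",cc,((onz(n,[cc],.047)[0,:2]-h0)@M*1000).round(1),s[4])
E
```

```text
top 0 lid L,R,top 308.2 357.1 150.8 base bottom 226.3
top -4 lid L,R,top 307.3 356.4 152.0 base bottom 227.6
top -8 lid L,R,top 306.5 355.7 153.2 base bottom 228.9
 col V from above lid 137 [187, 187, 188, 188, 187, 187, 187, 187, 187, 188, 188, 187, 187, 182, 163, 122, 78, 53]
 col V at base 216 [83, 83, 83, 82, 81, 80, 77, 71, 67, 75, 101, 139, 167, 178, 179, 180, 181, 182, 184, 186, 188, 188]
 nose [306.1 193.9] [-18.8  57.1] 28
 nose [350.  210.5] [-16.6 -54.1] 34
scene 0 lid L,R,top 304.8 352.7 142.1 base bottom 218.6
scene -4 lid L,R,top 305.7 353.7 143.2 base bottom 219.8
scene -8 lid L,R,top 306.5 354.7 144.2 base bottom 220.9
 col V from above lid 126 [186, 186, 186, 186, 186, 186, 186, 186, 186, 187, 186, 186, 186, 186, 186, 187, 166, 108]
 col V at base 208 [90, 79, 68, 64, 64, 64, 64, 63, 63, 68, 90, 134, 171, 181, 180, 180, 180, 180, 182, 185, 186, 187]
 nose [312.1 203.7] [-19.9  55.3] 55
 nose [353.8 185.6] [-21.1 -56.9] 45
```

Both views agree. The base silhouette is 1–1.5 mm from the prediction at 0, within calibration error, and the noses are about 3 mm open (≈0.03 rad). That matches the fingertip reading and the sharp force rise, so the tin is home. I'll shift away from the purple tin a little, then hand in.

{"api": "drive_tool", "payload": {
  "motion": [
    [[0,0.8,0],[0,0,0],-0.3],
    [[0,0.7,0],[0,0,0],-0.3],
    [[0,0,0],[0,0,0],-0.3],
    [[0,0,0],[0,0,0],-0.3]
  ]
}}

```text
time: 14.75
position: [0.4626, -0.0759, 0.0977]
tool_rot: [2.892, -0.505, 0.816]
ft_force: [-0.4, -0.7, 0.6]
grip_width: 0.348
grip_force: 0.0
```

```bash
python3 -c "
from st import *
st(); print(ctrl.close_job())"
```

```text
t 14.75 TCP [ 0.463 -0.076  0.098] tilt 31.5 yaw -19.8 yz 0.001
tip holder mm [-144.4  -14.7   42.9] TCP holder [-189.   -14.6   97.7] F [-0.4 -0.7  0.6] q [ 0.69 -0.1  -0.67  2.44  0.42  0.29 -2.29] grip 0.35
the job is handed in; nothing more can be done
None
```

I pushed the tea tin into the blue holder until it bore on the pads, left it standing upright in the jaws and handed the job in at 14.75 s; no verdict came back, and the push peaked at about 48 N, just under the 50 N limit.

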